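# Check the oil of the vacuum pump with its dipstick

### The arm

A 6-joint arm with a two-finger parallel gripper is mounted at the origin on the work surface. World frame = base frame: x ahead of the robot, y to its left, z up, the work surface at z = 0. Lengths are in m, angles in rad, forces in N, time in s.
With the tool pointing down it reaches from about 0.25 to 0.725 m from the base axis. Payload 4 kg.
Tool frame: the origin (TCP) lies between the finger pads; the fingertips stand 22 mm ahead of it and the grasp point (between the pads) lies 3 mm ahead of it (tcp_to_tips is the distance from the TCP to the fingertips, in m); z points along the fingers, y is the line along which they close (so a half turn about z gives the same grasp; the last joint's range is limited). The gripper opens to 85 mm and grips with 20 to 120 N. Pads are 22 mm wide; open, the fingers measure 114 mm over their backs; the gripper's body (76 mm by 85 mm) begins 54 mm behind the grasp point. The pads swing forward as they close: fully open they stand 13 mm farther back than shut.
Start: joints at [0, 0.241, 0.005, 1.335, 0, 1.571], TCP at [0.5, -0, 0.253] pointing down, gripper open.
Joint ranges: [-2.72, 2.72], [-1.05, 1.87], [-1.09, 1.28], [-1.99, 2.15], [-1.42, 1.44], [-3.14, 3.14]. Speed limits (rad/s): [2.79, 2.79, 3.14, 3.14, 3.14, 3.14].

### API

Orientations are given as a unit quaternion [w, x, y, z].
In Python, from workcell import * gives the robot as it stands.
- The arm moves only by the shell command python3 -m handwheel 'ROWS' [FORCE]. ROWS is JSON, a list of rows, each a list of 7 numbers: the gripper command: -1 is shut, 1 is fully open, values between are in proportion, then the shift along the tool's x, y, z in mm, then the turn, a rotation vector about the tool's x, y, z in rad. A call has 1 to 5 rows; each row is the pose to reach, as a shift and turn from the pose commanded when the call began, along the tool's axes at that moment; what a row does not reach only later rows make up. A row lasts 1/8 s, in which the tool goes at most 62.5 mm and 10.7 degrees, less where a joint would pass 70% of its speed; a pose out of reach is approached as far as the arm can. A call with a gripper value outside its range is refused whole. The fingers move at their own pace and stop on an object; FORCE is the grip in N (left out, the last holds). Time passes only in rows, so rows that repeat a pose let the fingers close. It gives the time, the measured TCP pose, the force, the opening and the grip force at its end, in the units of the state.
- read_state(): the state, without advancing time (a new reading comes with each control period).
- read_camera(name): name is "scene" or "side" or "wrist"; returns a dict with "pixels" (480x640x3 uint8, blue, green, red), "K" (3x3 intrinsics, pixels), "view" (4x4, takes a point from world to camera coordinates). Camera axes: x right, y down, z forward; pixel columns grow to the right and rows downward; lengths in m; the calibration is good to about 2 mm. A picture is of the moment at which its call begins. There is no depth.
- finish_job(): hands the job in; it is judged then, once.
Trained networks look in the newest picture that a camera, given by its name, has taken for a name from the list of things; names that differ only in an ending like _2 or _b are one class to them, and where a whole thing is asked for, a point or a joint stands for the part that bears it (a point fixed in the world has none). Each returns a list of dicts, best first, with "p" (0 to 1); they miss things now and then, are a little off and sometimes report something else, mostly with a low value. They report only what shows in the picture. A call takes as long as a camera call. They do not tell look-alikes from the thing itself.
- cut_out(camera, target): "region" (480x640 bool, what is visible of it) and "at" ([column, row] in pixels, amid what is visible of it).
The state is a dict: "time_s": time; "q": joint angles; "joint_velocities": joint speeds; "joint_torque": joint torques, N m; "eef_pos": TCP position; "eef_rot": TCP orientation; "force": force on the tool from outside, world axes, zero at the start; "wrist_torque": the same for the moment, N m; "grip_width": opening from 0.0 (shut) to 1.0 (fully open); "grip_force": force on a finger pad.
Only numpy, scipy, OpenCV 4.12 (cv2) and the standard library are available. Lean on these libraries where they do the work, as an engineer would, in place of code of your own. Each camera call takes 0.05 s, during which the arm holds its last target. There are 200 camera calls.

### The job

Check the oil of the vacuum pump: take the dipstick that lies in the notches of the drip tray, push it into the slanting tube on the pump's side until its collar sits fully home on the rim of the tube, and leave it there for a second. Then draw it right out and hold it up level and still for reading, with its tip above the drip tray, a good hand's breadth (100 mm) or more clear of the tray's rim. Finish while still holding it like that, and leave the other things on the bench where they are.

Things in the scene. Friction and masses are not known exactly. Their poses are not given: they have to be found in the camera images.
- dipstick: Loose dipstick, 80-130 g, level at start, axis 45 mm above bench, tip away from robot, grip overhanging the tray's near end, free to grasp. Origin on the axis at the collar's seating face, x to the tip. Steel rod d 8 mm, x 0 to 150; steel collar d 32, x 0 to -6; black grip x -6 to -86, 16 wide (y), 14 thick (z)
- dipstick_tip (a point): The free end of the rod, with a small chamfer; dark reading marks lie 20 and 45 mm back from it
- dipstick_grip (a point): Centre of the black grip, on the axis, 46 mm behind the collar's seating face
- dipstick_tube: Fixed steel tube on the pump's side facing mid-bench. Origin: centre of its mouth, about 175 mm above bench; z axis along the tube and out of it, 45 degrees up and away from the pump. Bore 12 mm, deeper than the rod is long; mouth belled to 22 mm inside, rim 28 mm across. The collar stops on the rim: home when the dipstick's origin is at this origin, its x along -z
- pump: Fixed rotary vane pump, 310 x 130 mm. Origin under its centre, x along it to the motor, y out of the side with the dipstick tube, whose mouth is at (-85, 125, 175) mm. Oil case 130 mm long, 166 high at the -x end; motor 150 high at the +x end; fittings on top (inlet, filter, handle, terminal box) up to 205 mm high
- tray: Fixed aluminium drip tray, 200 mm long (x), 110 mm wide (y), walls 4 mm thick, rim 50 mm high. Origin under its centre, x axis pointing away from the robot. Its end wall at x = -100 mm and a cross rest at x = 0 have notches 12 mm wide, their floors 41 mm high, in which the dipstick lies.
- oil_bottle: Bystander: closed white oil bottle, 72 mm in diameter, 165 mm high, origin under its centre; leave alone
- swab_cup: Bystander: clear cup of cotton swabs, 80 mm in diameter, 110 mm high over the swabs, origin under its centre; leave alone
- wire_spool: Bystander: spool of copper wire standing on its flange, 64 mm in diameter, 30 mm high, origin under its centre; leave alone
- centring_ring: Bystander: steel vacuum centring ring, 40 mm in diameter, 12 mm high, origin under its centre; leave alone
- screwdriver: Bystander: screwdriver 170 mm long, lying along its x axis; leave alone
- multimeter: Bystander: hand multimeter 150 x 75 x 40 mm, lying on its back, origin under its centre; leave alone
- breadboard: Bystander: breadboard 165 x 55 x 20 mm with small parts and wires, origin under its centre; leave alone
Not all that is in view belongs to the job. There is more than one size of the dipstick; the job needs the larger.

How it is judged:
On the way, in this order (a step that is already met when the one before it is completed fails the run):
1. the dipstick is fully home in the tube: its collar on the rim, held there a moment (distance between dipstick and dipstick_tube below 0.005 m and z of dipstick in the frame of dipstick_tube below 0.0025 m and angle between the x axis of dipstick and the z axis of dipstick_tube, either way round below 0.08 rad and z of dipstick_tip in the frame of dipstick_tube below -0.14 m), for 0.5 s.
2. the dipstick is drawn right out: its tip is clear of the tube's mouth (z of dipstick_tip in the frame of dipstick_tube above 0.005 m), for 0.1 s.
At the end, for the whole second after the job is handed in: The fingers hold the dipstick, still (below 20 mm/s) and level within 10 degrees, its tip over the 200 x 110 mm area of the tray and at least 140 mm above the bench (90 mm above the rim), touching neither pump nor tray (angle between dipstick's own x axis and vertical between 1.396 and 1.745 rad and x of dipstick_tip in the frame of tray between -0.1 and 0.1 m and y of dipstick_tip in the frame of tray between -0.055 and 0.055 m and height (world z) of dipstick_tip above 0.14 m and height (world z) of dipstick above 0.12 m and contact force between dipstick and the fingers above 1 N and contact force between dipstick and pump below 0.1 N and contact force between dipstick and tray below 0.1 N and linear speed of dipstick below 0.02 m/s and angular speed of dipstick below 0.1 rad/s); the arm keeps its last pose, push and grip.
It fails at once if another thing on the bench is pushed or knocked more than 30 mm out of its place (distance of any of oil_bottle, swab_cup, wire_spool, centring_ring, screwdriver, multimeter, breadboard from where it was at the start of the episode above 0.03 m).
It also fails if it takes over 56 s, if anything falls off the work surface, if the arm or the gripper's body presses on something with over 40 N, if the wrist force passes 120 N, or if a joint passes its speed limit or range.

## Working session

There is one attempt and no reset: what is moved stays moved. The work goes in short steps, Python scripts to look and compute and a shell command to move; the robot and the scene stay as the last step left them, time stands still between calls to the robot, and variables do not carry over. Pictures are saved under pics/ and viewed, at most 12 in all, crops included, and the job is handed in when it is done.

```bash
mkdir -p pics; ls; python3 - <<'E'
from workcell import *
import cv2,numpy as np
s=read_state();print(s['time_s'],s['eef_pos'],s['eef_rot'])
ims=[]
for c in("scene","side"):
    r=read_camera(c);print(c,r['K'].tolist() if hasattr(r['K'],'tolist') else r['K'],np.round(r['view'],4).tolist())
    cv2.imwrite(f'pics/{c}0.png',r['pixels'])
    for t in("dipstick","dipstick_tip","dipstick_grip","dipstick_tube","tray","pump"):
        print(c,t,[(round(d['p'],2),np.round(d['at']).tolist(),int(d['region'].sum())) for d in cut_out(c,t)[:3]])
E
```

```text
pics
0.0 [4.99431098e-01 1.13996765e-05 2.52427779e-01] [-0.00072602  0.70710119  0.70711163 -0.00072192]
scene [[445.00599756447, 0.0, 318.1472828279291], [0.0, 445.00599756447, 238.4211027484687], [0.0, 0.0, 1.0]] [[0.5968, 0.8022, 0.0174, -0.3851], [0.6028, -0.4339, -0.6696, -0.2278], [-0.5296, 0.4101, -0.7425, 1.4444], [0.0, 0.0, 0.0, 1.0]]
scene dipstick [(0.94, [294.0, 241.0], 366), (0.64, [303.0, 215.0], 91)]
scene dipstick_tip [(0.89, [302.0, 248.0], 493), (0.43, [305.0, 214.0], 91)]
scene dipstick_grip [(0.83, [292.0, 240.0], 224), (0.5, [304.0, 217.0], 115)]
scene dipstick_tube []
scene tray [(0.75, [339.0, 275.0], 3612)]
scene pump [(0.7, [178.0, 348.0], 11745)]
side [[567.8553554570502, 0.0, 318.54743738639473], [0.0, 567.8553554570502, 238.16995961454228], [0.0, 0.0, 1.0]] [[-0.979, -0.2032, 0.0177, 0.5641], [-0.163, 0.7272, -0.6668, 0.1116], [0.1226, -0.6557, -0.745, 1.2385], [0.0, 0.0, 0.0, 1.0]]
side dipstick [(0.98, [353.0, 256.0], 641), (0.6, [404.0, 311.0], 346), (0.16, [422.0, 208.0], 326)]
side dipstick_tip [(0.79, [394.0, 307.0], 190), (0.68, [358.0, 254.0], 476)]
side dipstick_grip [(0.73, [352.0, 253.0], 674), (0.57, [408.0, 314.0], 432)]
side dipstick_tube [(0.33, [353.0, 254.0], 593)]
side tray [(0.85, [293.0, 268.0], 4767)]
side pump [(0.92, [314.0, 125.0], 5678), (0.6, [355.0, 407.0], 3667)]
```

View pics/scene0.png

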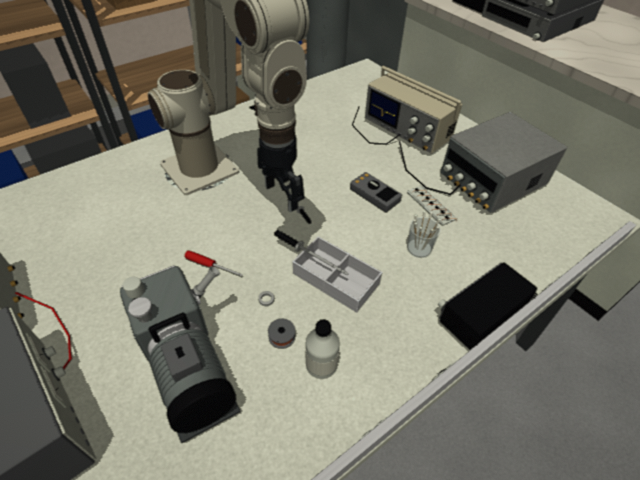

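View pics/side0.png

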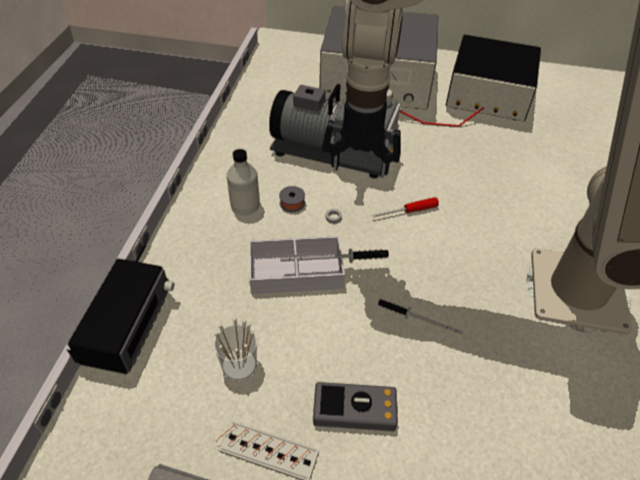

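The tray dipstick lies at side (280–388, 254–260). The smaller look-alike is on the bench at (380–460, 302–330). The tube shows in scene at about (205, 282) but is hidden behind the gripper in the side view.

```bash
cat >h.py <<'E'
from workcell import *
import cv2,numpy as np
from scipy.spatial.transform import Rotation as Ro
from scipy.optimize import least_squares
def proj(c,P):
    P=np.atleast_2d(P)@c['view'][:3,:3].T+c['view'][:3,3]
    p=P@np.array(c['K']).T
    return p[:,:2]/p[:,2:]
def ray(c,uv):
    R=c['view'][:3,:3];o=-R.T@c['view'][:3,3]
    uv=np.atleast_2d(uv);d=np.c_[uv,np.ones(len(uv))]@np.linalg.inv(c['K']).T@R
    return o,d/np.linalg.norm(d,axis=1)[:,None]
def atz(c,uv,z):
    o,d=ray(c,uv);return o+d*((z-o[2])/d[:,2])[:,None]
def cam(n):
    c=read_camera(n);c={k:np.array(v) for k,v in c.items()};return c
def tool():
    s=read_state();q=s['eef_rot'];return np.array(s['eef_pos']),Ro.from_quat([q[1],q[2],q[3],q[0]]),s
E
python3 - <<'E'
from h import *
C={n:cam(n) for n in("scene","side")}
sd=C['side'];sc=C['scene']
print('rim corners side',np.round(atz(sd,[(251,241),(341,238),(343,283),(251,290)],.05),3).tolist())
print('rim scene',np.round(atz(sc,[(294,262),(316,240),(381,277),(360,300)],.05),3).tolist())
for n in C:
    for d in cut_out(n,"dipstick")[:2]:
        v,u=np.nonzero(d['region']);P=atz(C[n],np.c_[u,v],.045)[:,:2];m=P.mean(0);w=np.linalg.svd(P-m,full_matrices=False)[2][0];t=(P-m)@w
        print(n,round(d['p'],2),m.round(3),w.round(3),(m+w*t.min()).round(3),(m+w*t.max()).round(3))
for d in cut_out('side','pump')[:1]+cut_out('scene','pump')[:1]: print(d['at'])
print('grip ends side',atz(sd,[(388,253),(352,257),(344,257)],.045).round(3).tolist())
print('tube scene z.175',atz(sc,[(212,270)],.175).round(3))
cv2.imwrite('pics/a.png',np.hstack([cv2.resize(sc['pixels'][220:400,100:260],None,fx=2.5,fy=2.5,interpolation=2),cv2.resize(sc['pixels'][220:320,270:390],None,fx=3.3,fy=4.5,interpolation=2)]))
E
```

```text
rim corners side [[0.716, 0.061, 0.05], [0.524, 0.009, 0.05], [0.498, 0.132, 0.05], [0.679, 0.19, 0.05]]
rim scene [[0.536, 0.004, 0.05], [0.508, 0.094, 0.05], [0.7, 0.151, 0.05], [0.722, 0.065, 0.05]]
scene 0.66 [0.499 0.051] [0.957 0.291] [0.416 0.026] [0.633 0.092]
side 0.85 [0.367 0.172] [-0.974  0.226] [0.419 0.16 ] [0.255 0.198]
side 0.68 [0.498 0.051] [-0.958 -0.288] [0.638 0.093] [0.417 0.027]
[312.6, 126.7]
[177.3, 346.9]
grip ends side [[0.417, 0.026, 0.045], [0.492, 0.054, 0.045], [0.509, 0.058, 0.045]]
tube scene z.175 [[ 0.537 -0.204  0.175]]
```

View pics/a.png

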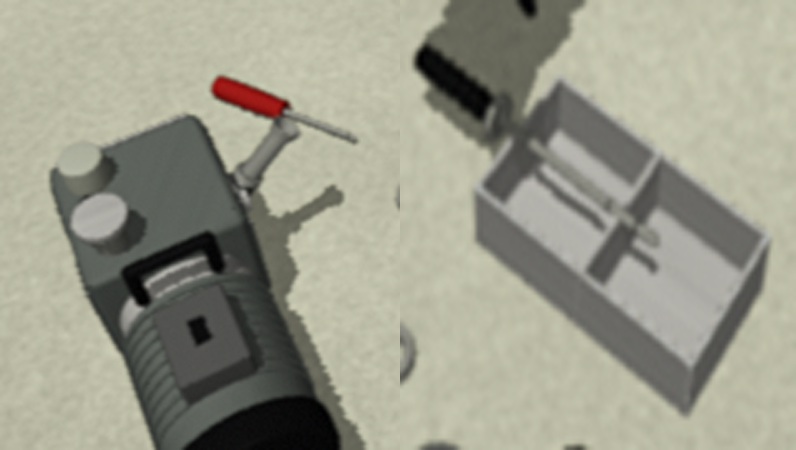

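The tube mouth is at about scene (215, 271), and the tray and dipstick positions agree between both views: yaw 0.294, grip centre about (0.455, 0.0375). I'll swing over the grip and see which way q6 goes.

```bash
python3 -m handwheel '[[0,10,-10,10,0,0,0.18],[0,20,-20,20,0,0,0.36],[0,30,-30,30,0,0,0.54],[0,37,-44,40,0,0,0.72],[0,37,-44,40,0,0,0.9]]'; python3 - <<'E'
from h import *
p,R,s=tool();print(np.round(s['q'],3),p.round(3),R.as_matrix().round(3).tolist())
C={n:cam(n) for n in("side","wrist")}
for n in C:
  for t in ("dipstick_tube","pump","dipstick"):
    print(n,t,[(round(d['p'],2),np.round(d['at']).tolist(),int(d['region'].sum())) for d in cut_out(n,t)[:2]])
cv2.imwrite('pics/b.png',np.hstack([cv2.resize(C['side']['pixels'][70:250,250:430],(450,450),interpolation=2),cv2.resize(C['wrist']['pixels'],(350,450))]))
E
```

```text
time_s: 1.62
eef_pos: [0.4544, 0.0374, 0.2125]
eef_rot: [-0.0, 0.945, 0.327, -0.001]
force: [0.9, 0.9, 0.2]
grip_width: 0.496
grip_force: 0.0
[ 0.082  0.179 -0.182  1.212  0.     2.558] [0.454 0.037 0.213] [[0.786, 0.618, -0.002], [0.618, -0.786, -0.0], [-0.002, -0.001, -1.0]]
side dipstick_tube [(0.51, [352.0, 137.0], 134)]
side pump [(0.82, [322.0, 124.0], 6796)]
side dipstick [(0.83, [350.0, 254.0], 621), (0.58, [404.0, 312.0], 375)]
wrist dipstick_tube []
wrist pump [(0.72, [609.0, 383.0], 9308)]
wrist dipstick [(0.89, [342.0, 173.0], 4302), (0.63, [165.0, 218.0], 1663)]
```

View pics/b.png

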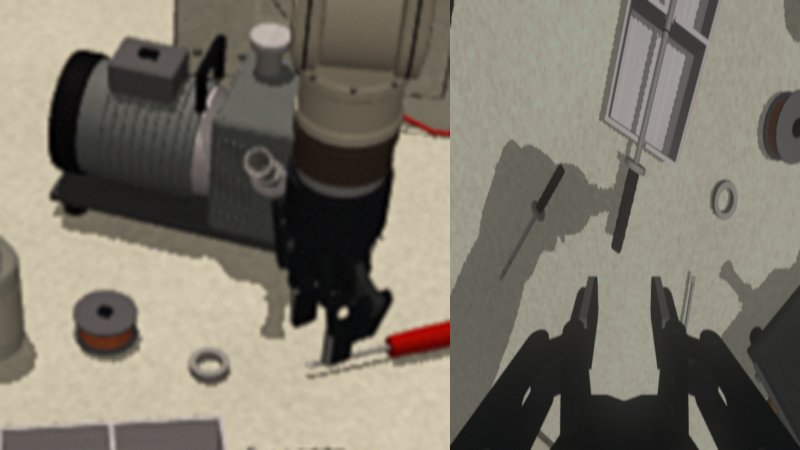

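The tube mouth shows in side at about (353, 134). q6 runs the wrong way in this direction, so I'll use the half-turn grasp. First, triangulate the tube.

```bash
python3 - <<'E'
from h import *
sc=cam('scene');sd=cam('side')
def tri(a,b):
    f=lambda P:np.r_[proj(sc,P)[0]-a,proj(sd,P)[0]-b]
    r=least_squares(f,[.55,-.2,.17]);return r.x,r.fun
m=tri((215,271),(353.2,134));b=tri((198,294),(358.8,144))
print('mouth',m[0].round(4),m[1].round(1),'base',b[0].round(4),b[1].round(1))
v=m[0]-b[0];print(v/np.linalg.norm(v),np.linalg.norm(v),np.arctan2(v[1],v[0]))
P=atz(sc,[(176,267),(202,324),(121,288)],.166);print(P.round(3).tolist())
for n,c in(('scene',sc),('side',sd)):
    cv2.imwrite(f'pics/{n}_last.png',c['pixels'])
d=cut_out('side','dipstick_tube')[0];print(d['p'],d['at'],[ (x.min(),x.max()) for x in np.nonzero(d['region'])])
E
python3 -m handwheel '[[0,0,0,0,0,0,-0.18],[0,0,0,0,0,0,-0.36],[0,0,0,0,0,0,-0.54],[0,0,0,0,0,0,-0.72],[0,0,0,0,0,0,-0.9]]' >/dev/null
python3 -m handwheel '[[0,0,0,0,0,0,-0.18],[0,0,0,0,0,0,-0.36],[0,0,0,0,0,0,-0.54],[0,0,0,0,0,0,-0.72],[0,0,0,0,0,0,-0.9]]' >/dev/null
python3 -m handwheel '[[0,0,0,0,0,0,-0.18],[0,0,0,0,0,0,-0.36],[0,0,0,0,0,0,-0.54],[0,0,0,0,0,0,-0.72],[0,0,0,0,0,0,-0.97]]'; python3 -c "
from h import *
p,R,s=tool();print(np.round(s['q'],3),R.as_matrix().round(3).tolist())"
```

```text
mouth [ 0.5409 -0.2007  0.1745] [-0.5 -0.3 -0.5  0.3] base [ 0.5294 -0.2458  0.1131] [-0. -0. -0.  0.]
[0.14910712 0.5855896  0.79677593] 0.07701688762110497 1.3214672900196334
[[0.477, -0.261, 0.166], [0.638, -0.28, 0.166], [0.462, -0.376, 0.166]]
0.53 [354.0, 138.1] [(np.int64(130), np.int64(144)), (np.int64(348), np.int64(361))]
time_s: 4.05
eef_pos: [0.456, 0.037, 0.2133]
eef_rot: [0.0, -0.121, 0.993, -0.0]
force: [-0.3, -0.1, 0.9]
grip_width: 0.502
grip_force: 0.0
[ 0.081  0.18  -0.179  1.212 -0.    -0.162] [[-0.971, -0.241, 0.0], [-0.241, 0.971, -0.0], [-0.0, -0.0, -1.0]]
```

```bash
python3 -m handwheel '[[0,10,0,30,0,-0.17,-0.02],[0,20,0,60,0,-0.34,-0.04],[0,28,-1,90,-0.011,-0.45,-0.05],[0,28,-1,111,-0.011,-0.45,-0.05],[0,28,-1,111,-0.011,-0.45,-0.05]]'; python3 - <<'E'
from h import *
p,R,s=tool();print(p.round(4),np.round(s['q'],3),R.as_matrix().round(3).tolist())
w=cam('wrist');sd=cam('side')
for n,c in(('wrist',w),('side',sd)):
  for d in cut_out(n,'dipstick')[:2]:
    v,u=np.nonzero(d['region']);P=atz(c,np.c_[u,v],.045)[:,:2];m=P.mean(0);k=np.linalg.svd(P-m,full_matrices=False)[2][0];t=(P-m)@k
    print(n,round(d['p'],2),len(u),m.round(4),k.round(3),(m+k*t.min()).round(3),(m+k*t.max()).round(3))
G=np.array([.455,.0375,.045]);T=G-.003*R.as_matrix()[:,2]
print('shift mm',(R.inv().apply(T-p)*1e3).round(1))
E
```

```text
time_s: 4.68
eef_pos: [0.4269, 0.0293, 0.1007]
eef_rot: [0.219, -0.139, 0.965, 0.032]
force: [0.2, 0.1, 0.9]
grip_width: 0.499
grip_force: 0.0
[0.4269 0.0293 0.1007] [-0.017  0.005 -0.839  0.299  0.13  -0.276] [[-0.865, -0.283, 0.414], [-0.255, 0.959, 0.123], [-0.431, 0.001, -0.902]]
wrist 0.76 5018 [0.3618 0.1153] [ 0.998 -0.07 ] [0.321 0.118] [0.402 0.112]
wrist 0.61 5266 [0.4765 0.0436] [0.957 0.288] [0.411 0.024] [0.645 0.094]
side 0.71 558 [0.5091 0.0554] [0.96  0.281] [0.417 0.028] [0.64  0.094]
side 0.66 425 [0.3502 0.1757] [-0.975  0.222] [0.421 0.159] [0.25  0.199]
shift mm [-2.4 -0.1 59.8]
```

```bash
python3 -m handwheel '[[0,-1,0,20,0,0,0],[0,-2,0,40,0,0,0],[0,-2,0,55,0,0,0],[0,-2,0,60,0,0,0],[0,-2,0,60,0,0,0]]'; python3 -m handwheel '[[-1,0,0,0,0,0,0],[-1,0,0,0,0,0,0],[-1,0,0,0,0,0,0],[-1,0,0,0,0,0,0],[-1,0,0,0,0,0,0]]' 80
```

```text
time_s: 5.5
eef_pos: [0.4565, 0.0375, 0.0496]
eef_rot: [0.221, -0.14, 0.965, 0.032]
force: [-0.0, 0.2, 0.5]
grip_width: 0.503
grip_force: 0.0
time_s: 6.12
eef_pos: [0.4561, 0.0373, 0.0495]
eef_rot: [0.221, -0.14, 0.965, 0.032]
force: [-0.3, -0.6, 0.9]
grip_width: 0.175
grip_force: 77.7
```

```bash
python3 -m handwheel '[[-1,-10,0,-21,0,0,0],[-1,-25,0,-52,0,0,0],[-1,-45,0,-94,0,0,0],[-1,-65,0,-136,0,0,0],[-1,-65,0,-136,0,0,0]]'; python3 - <<'E'
from h import *
p,R,s=tool();print(p.round(4),np.round(s['q'],3),R.as_matrix().round(3).tolist(),s['grip_force'])
w=cam('wrist')
for t in('dipstick','dipstick_tip','pump','dipstick_tube'):
  print(t,[(round(d['p'],2),np.round(d['at'],1).tolist(),int(d['region'].sum())) for d in cut_out('wrist',t)[:3]])
# predicted stick in tool frame
T=R.as_matrix();x=np.array([.957,.29,0]);xt=R.inv().apply(x);g=np.array([0,0,.003])
print('xt',xt.round(3))
for a in(0,.046,.196): print(proj(w,R.apply(g+a*xt)+p).round(1))
cv2.imwrite('pics/c.png',w['pixels'])
E
```

```text
time_s: 6.75
eef_pos: [0.4577, 0.0373, 0.2043]
eef_rot: [0.225, -0.14, 0.964, 0.031]
force: [-0.5, -0.9, -0.8]
grip_width: 0.177
grip_force: 78.2
[0.4577 0.0373 0.2043] [ 0.008 -0.105 -0.611  0.621  0.12  -0.253] [[-0.86, -0.284, 0.425], [-0.255, 0.959, 0.123], [-0.442, -0.003, -0.897]] 78.19542434066534
dipstick [(0.94, [503.1, 53.6], 2864), (0.61, [319.4, 321.8], 7488), (0.37, [611.2, 309.7], 1963)]
dipstick_tip [(0.88, [320.7, 319.0], 7575), (0.68, [500.6, 52.8], 2879), (0.64, [622.2, 231.9], 2345)]
pump []
dipstick_tube []
xt [-0.897  0.007  0.442]
[[317.7 338. ]]
[[318.5 388.1]]
[[319.9 471.1]]
```

View pics/c.png

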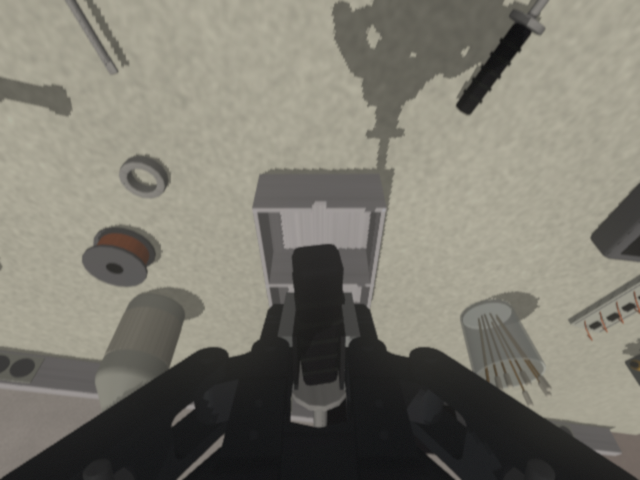

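```bash
python3 - <<'E'
from h import *
sc=cam('scene');sd=cam('side')
M=np.array([.541,-.2007,.1745]);ims=[]
for c in(sc,sd):
  for psi in(-.12,-.22):
    im=cv2.resize(c['pixels'],None,fx=4,fy=4,interpolation=2)
    Rz=Ro.from_euler('z',psi);O=M-Rz.apply([-.085,.125,.175])
    def L(a,b,col):
        q=proj(c,[Rz.apply(a)+O,Rz.apply(b)+O])*4+2
        cv2.line(im,*[tuple(int(x) for x in r) for r in q],col,1,cv2.LINE_AA)
    L((-.085,.125,.175),(-.085,.055,.105),(0,0,255))
    for y in(.065,-.065):
        L((-.155,y,0),(.155,y,0),(0,255,0));L((-.155,y,.166),(-.025,y,.166),(255,255,0))
    for z in (0,.166): L((-.155,-.065,z),(-.155,.065,z),(0,255,255))
    x0,y0=[(100,230),(255,75)][c is sd]
    ims.append(cv2.resize(im[y0*4:(y0+ (200 if c is sc else 130))*4,x0*4:(x0+(180 if c is sc else 160))*4],(400,300)))
cv2.imwrite('pics/d.png',np.vstack([np.hstack(ims[:2]),np.hstack(ims[2:])]))
E
```

```text
(no output)
```

View pics/d.png

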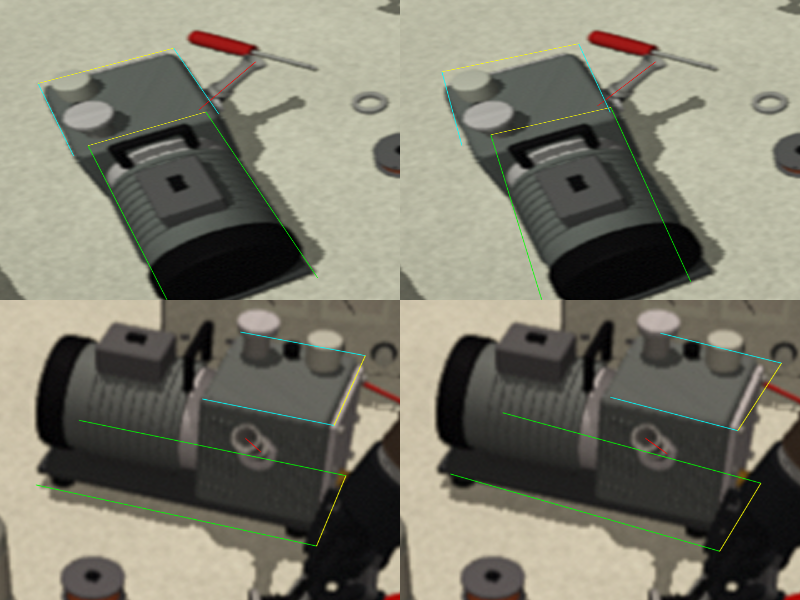

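The ψ = −0.12 overlay fits the pump in both views. Next, work out the move to the standoff pose.

```bash
cat >>h.py <<'E'
M=np.array([.541,-.2007,.1745]);PSI=-.12
def taxis(psi=None):
    psi=PSI if psi is None else psi
    return np.array([-np.sin(psi)*.70711,np.cos(psi)*.70711,.70711])
def Dm(x):
    y=np.cross([0,0,1],x);y/=np.linalg.norm(y);return np.c_[x,y,np.cross(x,y)]
E
python3 - <<'E'
from h import *
p,R,s=tool()
Dt=Dm(-taxis());xt=np.array([-.897,.0,.442]);xt/=np.linalg.norm(xt)
Tt=np.c_[xt,[0,1,0],np.cross(xt,[0,1,0])] # stick in tool
Rt=Ro.from_matrix(Dt@Tt.T)
P=M+taxis()*.236-Rt.apply([0,0,.003])
rv=(R.inv()*Rt).as_rotvec();n=np.linalg.norm(rv);print('rv',rv.round(3),n,P.round(3),Rt.as_matrix().round(3).tolist())
N=3
for k in range(N):
    Ra=R*Ro.from_rotvec(rv*k/N);print((rv/N).round(3),'shift',(Ra.inv().apply((P-p)/N)*1e3).round(1))
E
```

```text
rv [0.12  0.499 2.009] 2.0738517734339634 [ 0.561 -0.036  0.344] [[0.113, 0.993, 0.039], [0.94, -0.12, 0.319], [0.322, 0.0, -0.947]]
[0.04  0.166 0.67 ] shift [-45.6 -33.5 -32.2]
[0.04  0.166 0.67 ] shift [-51.5  -1.1 -39.9]
[0.04  0.166 0.67 ] shift [-34.8  27.1 -47.9]
```

```bash
python3 -m handwheel '[[-1,-11,-8,-8,0.01,0.041,0.167],[-1,-23,-17,-16,0.02,0.083,0.335],[-1,-34,-25,-24,0.03,0.125,0.5],[-1,-46,-34,-32,0.04,0.166,0.67],[-1,-46,-34,-32,0.04,0.166,0.67]]' | head -3
python3 -m handwheel '[[-1,-13,0,-10,0.01,0.041,0.167],[-1,-26,0,-20,0.02,0.083,0.335],[-1,-39,-1,-30,0.03,0.125,0.5],[-1,-52,-1,-40,0.04,0.166,0.67],[-1,-52,-1,-40,0.04,0.166,0.67]]' | head -3
python3 -m handwheel '[[-1,-9,7,-12,0.01,0.041,0.167],[-1,-17,14,-24,0.02,0.083,0.335],[-1,-26,20,-36,0.03,0.125,0.5],[-1,-35,27,-48,0.04,0.166,0.67],[-1,-35,27,-48,0.04,0.166,0.67]]'
python3 - <<'E'
from h import *
p,R,s=tool();print(p.round(4),np.round(s['q'],3),R.as_matrix().round(3).tolist(),s['grip_force'])
sc=cam('scene');sd=cam('side');w=cam('wrist')
ims=[]
g=np.array([0,0,.003]);xt=np.array([-.897,0,.442])
for c,(u,v),S in((sc,(170,200),5),(sd,(290,60),5)):
    print('pred tip/coll',proj(c,[R.apply(g+a*xt)+p for a in(.196,.046)]).round(1).tolist(),'mouth',proj(c,M).round(1))
    ims.append(cv2.resize(c['pixels'][v:v+120,u:u+80],(400,600),interpolation=2))
cv2.imwrite('pics/e.png',np.hstack(ims))
for n in('scene','side','wrist'):
  for t in('dipstick','dipstick_tip','dipstick_tube'):
    print(n,t,[(round(d['p'],2),np.round(d['at'],1).tolist(),int(d['region'].sum())) for d in cut_out(n,t)[:3]])
E
```

```text
time_s: 7.72
eef_pos: [0.4928, 0.0121, 0.2487]
eef_rot: [0.122, 0.187, 0.972, 0.072]
time_s: 8.35
eef_pos: [0.5275, -0.0125, 0.2969]
eef_rot: [0.008, 0.49, 0.865, 0.104]
time_s: 8.98
eef_pos: [0.5624, -0.0371, 0.3456]
eef_rot: [-0.106, 0.737, 0.656, 0.123]
force: [-0.7, 0.3, -1.4]
grip_width: 0.177
grip_force: 78.2
[ 0.5624 -0.0371  0.3456] [-0.226  0.367  0.378  1.614  0.326  1.455] [[0.109, 0.993, 0.042], [0.941, -0.116, 0.318], [0.321, 0.005, -0.947]] 78.15434619784355
pred tip/coll [[225.2, 257.9], [267.6, 204.0]] mouth [[214.5 270.7]]
pred tip/coll [[348.8, 130.5], [337.0, 118.5]] mouth [[352.6 134.3]]
scene dipstick [(0.65, [266.4, 202.7], 557), (0.55, [303.9, 213.1], 164)]
scene dipstick_tip [(0.93, [273.4, 205.3], 369), (0.72, [306.3, 213.0], 93)]
scene dipstick_tube []
side dipstick [(0.97, [397.2, 308.1], 244), (0.63, [333.9, 115.3], 184)]
side dipstick_tip [(0.84, [403.2, 309.4], 319), (0.6, [336.2, 116.9], 208)]
side dipstick_tube [(0.58, [351.1, 135.1], 149)]
wrist dipstick [(0.79, [320.2, 320.2], 7513), (0.72, [150.9, 153.0], 960)]
wrist dipstick_tip [(0.83, [320.4, 321.3], 7436), (0.56, [152.4, 151.0], 923)]
wrist dipstick_tube []
```

View pics/e.png

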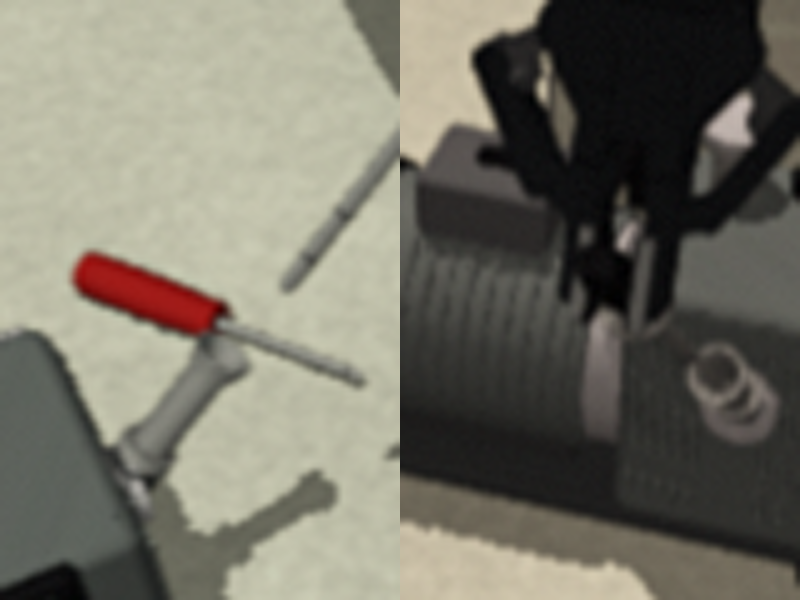

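In scene the tip is at about (227.6, 258), roughly 2.4 px right of the prediction, which suggests the stick is pitched slightly steeper in the grip. I'll measure the rod centreline to check.

```bash
python3 - <<'E'
from h import *
p,R,s=tool();sc=cam('scene');sd=cam('side')
g=np.array([0,0,.003]);xt=np.array([-.897,0,.442])
G=cv2.cvtColor(sc['pixels'],6).astype(float)
a=np.array([225.2,257.9]);b=np.array([267.6,204.]);d=(b-a)/np.linalg.norm(b-a);n=np.array([d[1],-d[0]])
obs=[]
o=np.arange(-9,9.1,.25)
for t in np.arange(4,44,2):
    q=(a+d*t+n*o[:,None]).astype(np.float32)
    pr=cv2.remap(G.astype(np.float32),q[None,:,0],q[None,:,1],1)[0]
    w=np.clip(np.median(pr)-18-pr,0,None)
    w[np.abs(o)>7]=0
    if w.sum()>0: obs.append((t,(w*o).sum()/w.sum(),w.max()))
obs=np.array(obs);print(obs.round(1).tolist())
c=np.polyfit(obs[:,0],obs[:,1],1,w=None);print('offset at tip',c[1],'slope',c[0],'n',n)
im=cv2.resize(sd['pixels'][95:150,315:370],(440,440),interpolation=2)
im2=cv2.resize(cam('wrist')['pixels'][220:480,230:410],(310,440))
cv2.imwrite('pics/f.png',np.hstack([im,im2]))
E
```

```text
[[4.0, -0.7, 69.9], [6.0, -0.5, 64.8], [8.0, -0.6, 69.6], [10.0, -0.5, 82.8], [12.0, -0.6, 64.7], [14.0, -0.5, 60.8], [16.0, -0.4, 67.7], [18.0, -0.4, 65.0], [20.0, -0.3, 85.9], [22.0, -0.6, 73.4], [24.0, -0.5, 62.1], [26.0, -0.6, 64.5], [28.0, -0.5, 59.2], [30.0, -0.6, 60.3], [32.0, -0.4, 57.7], [34.0, -0.5, 61.5], [36.0, -0.4, 58.3], [38.0, -0.5, 54.9], [40.0, -0.5, 62.6], [42.0, -1.1, 45.0]]
offset at tip -0.48944553064669993 slope -0.0018944415133187859 n [-0.78596401 -0.61827225]
```

View pics/f.png

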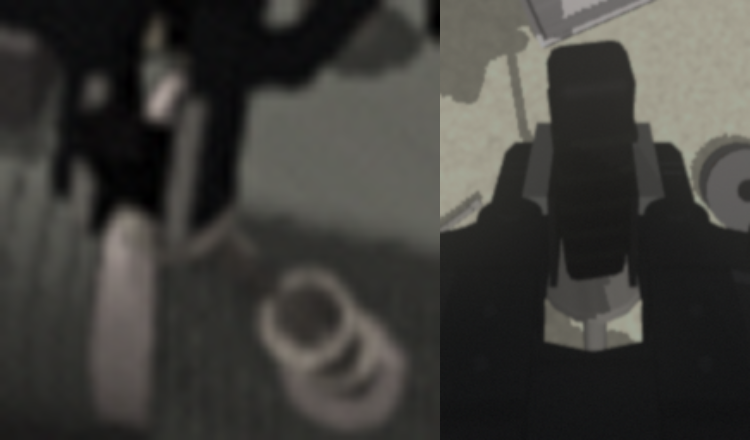

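The rod centreline is within 0.5 px of the prediction in scene, so the pitch is right. Side shows the mouth at about (353.2, 134.1), nearly on the axis. I'll refine M and work out the entry move.

```bash
python3 - <<'E'
from h import *
p,R,s=tool();sc=cam('scene');sd=cam('side')
f=lambda P:np.r_[proj(sc,P)[0]-(215.4,270.5),proj(sd,P)[0]-(353.2,134.1)]
r=least_squares(f,M);m=r.x;print(m.round(4),r.fun.round(2))
g=np.array([0,0,.003]);xt=np.array([-.897,0,.442]);xt/=np.linalg.norm(xt)
x=R.apply(xt);print('stick dir',x.round(3),'want',(-taxis()).round(3),'ang',np.arccos(-x@taxis()))
o=p+R.apply(g+.046*xt)
for mm in(M,m): print('shift to +150,+130:',[(R.inv().apply(mm+taxis()*k-o)*1e3).round(1).tolist() for k in(.15,.13,0)])
print('rot corr',(R.inv()*Ro.from_matrix(Dm(-taxis())@np.c_[xt,[0,1,0],np.cross(xt,[0,1,0])].T)).as_rotvec().round(4))
E
```

```text
[ 0.5407 -0.1996  0.1751] [-0.48 -0.34 -0.54  0.34]
stick dir [-0.082 -0.702 -0.707] want [-0.085 -0.702 -0.707] ang nan
shift to +150,+130: [[-36.1, -2.0, 20.3], [-54.1, -2.0, 29.1], [-170.7, -2.4, 86.5]]
shift to +150,+130: [[-34.9, -2.4, 20.0], [-52.8, -2.5, 28.9], [-169.4, -2.8, 86.3]]
rot corr [ 0.0044 -0.0001  0.0008]<stdin>:6: RuntimeWarning: invalid value encountered in arccos
```

```bash
python3 -m handwheel '[[-1,-15,-2,8,0,0,0],[-1,-30,-2,16,0,0,0],[-1,-42,-2,23,0,0,0],[-1,-53,-2,29,0,0,0],[-1,-53,-2,29,0,0,0]]'; python3 - <<'E'
from h import *
sc=cam('scene');sd=cam('side');p,R,s=tool();print(p.round(4),R.as_matrix().round(3).tolist())
cv2.imwrite('pics/g.png',np.hstack([cv2.resize(c['pixels'][v:v+60,u:u+60],(400,400),interpolation=2) for c,u,v in((sc,190,230),(sd,325,105))]))
E
```

```text
time_s: 10.45
eef_pos: [0.5553, -0.0779, 0.301]
eef_rot: [-0.107, 0.739, 0.654, 0.123]
force: [0.2, 0.4, -0.5]
grip_width: 0.175
grip_force: 78.1
[ 0.5558 -0.0773  0.3023] [[0.113, 0.993, 0.043], [0.94, -0.121, 0.319], [0.322, 0.004, -0.947]]
```

View pics/g.png

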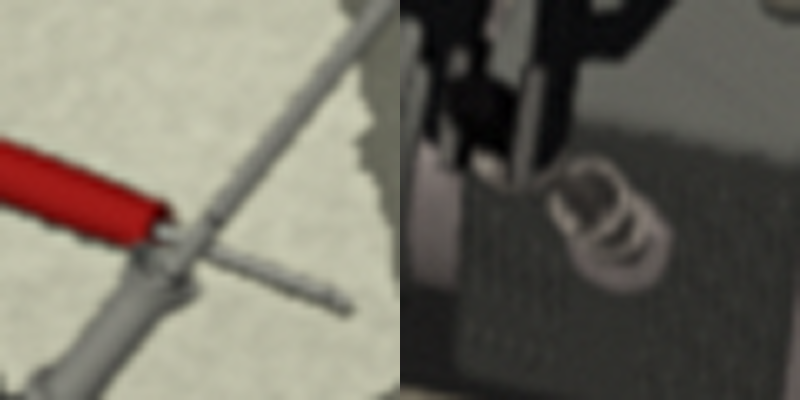

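Scene shows the tip entering the mouth centrally, and side shows it inside the rim. I'll continue along the axis and watch the force.

```bash
python3 -m handwheel '[[-1,-9,0,4.4,0,0,0],[-1,-18,0,8.8,0,0,0],[-1,-27,0,13.3,0,0,0],[-1,-36,0,17.7,0,0,0],[-1,-36,0,17.7,0,0,0]]'; python3 -c "
from h import *
p,R,s=tool();print(R.inv().apply(s['force']).round(2),np.round(s['wrist_torque'],2))"
```

```text
time_s: 11.18
eef_pos: [0.5521, -0.106, 0.2729]
eef_rot: [-0.107, 0.739, 0.654, 0.123]
force: [-0.3, 0.3, -0.1]
grip_width: 0.173
grip_force: 78.1
[ 0.21 -0.33  0.18] [-0.44  0.18 -0.01]
```

```bash
python3 -m handwheel '[[-1,-13,0,6.6,0,0,0],[-1,-27,0,13.3,0,0,0],[-1,-40,0,19.9,0,0,0],[-1,-54,0,26.5,0,0,0],[-1,-54,0,26.5,0,0,0]]'; python3 -c "
from h import *
p,R,s=tool();print(R.inv().apply(s['force']).round(2),np.round(s['wrist_torque'],2))
xt=np.array([-.897,0,.442]);print('remaining',(R.inv().apply(M-(p+R.apply(np.array([0,0,.003])+.046*xt)))*1e3).round(1))"
```

```text
time_s: 11.8
eef_pos: [0.547, -0.1488, 0.23]
eef_rot: [-0.107, 0.739, 0.654, 0.123]
force: [-0.5, -1.2, -0.1]
grip_width: 0.176
grip_force: 78.2
[-1.25 -0.39 -0.37] [-0.54  0.09  0.04]
remaining [-26.    0.3  12.4]
```

```bash
python3 -m handwheel '[[-1,-9,0,4.4,0,0,0],[-1,-18,0,8.8,0,0,0],[-1,-22,0,10.6,0,0,0],[-1,-24,0,11.8,0,0,0],[-1,-26,0,12.8,0,0,0]]'|head -4;python3 -m handwheel '[[-1,-1,0,0.5,0,0,0],[-1,-2,0,1,0,0,0],[-1,-3,0,1.5,0,0,0],[-1,-3,0,1.5,0,0,0]]'; python3 -c "
from h import *
p,R,s=tool();print(R.inv().apply(s['force']).round(2),np.round(s['wrist_torque'],2))
xt=np.array([-.897,0,.442]);print('remaining',(R.inv().apply(M-(p+R.apply(np.array([0,0,.003])+.046*xt)))*1e3).round(1))"
```

```text
time_s: 12.42
eef_pos: [0.5452, -0.168, 0.2111]
eef_rot: [-0.106, 0.738, 0.655, 0.124]
force: [-0.3, -0.4, 2.3]
time_s: 12.92
eef_pos: [0.5449, -0.1704, 0.2087]
eef_rot: [-0.106, 0.738, 0.655, 0.124]
force: [-0.1, -0.2, 2.3]
grip_width: 0.178
grip_force: 78.3
[ 0.52 -0.06 -2.26] [-0.38  0.15 -0.03]
remaining [ 1.3 -0.4 -0.8]
```

```bash
python3 -m handwheel '[[-1,-1,0,0.5,0,0,0],[-1,-2,0,1,0,0,0],[-1,-3,0,1.5,0,0,0],[-1,-3,0,1.5,0,0,0]]'|sed -n 1,4p; python3 -c "
from h import *
p,R,s=tool();print(R.inv().apply(s['force']).round(2),np.round(s['wrist_torque'],2))
sc=cam('scene');sd=cam('side')
cv2.imwrite('pics/i.png',np.hstack([cv2.resize(c['pixels'][v:v+60,u:u+60],(400,400),interpolation=2) for c,u,v in((sc,190,240),(sd,325,105))]))"
```

```text
time_s: 13.42
eef_pos: [0.5451, -0.1705, 0.2085]
eef_rot: [-0.107, 0.738, 0.655, 0.126]
force: [-1.9, 5.8, 10.8]
[ 8.7  -2.55 -8.39] [1.3  0.48 0.1 ]
```

View pics/i.png

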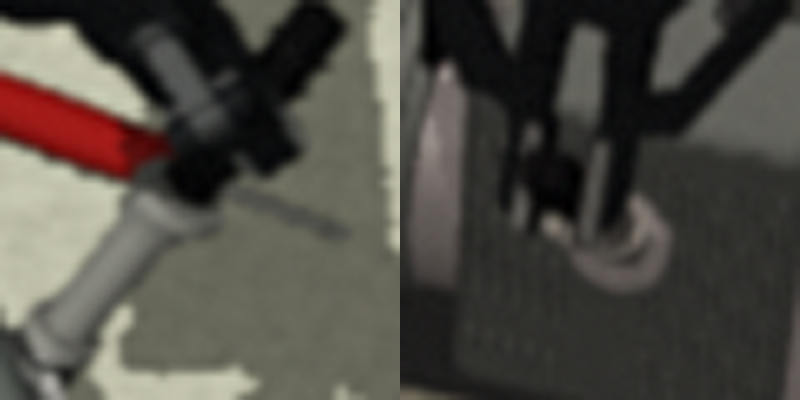

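The collar is on the rim in the scene crop at (175, 205), motion has stopped, and there is about 12 N along the axis. I'll push slightly more and hold.

```bash
python3 -m handwheel '[[-1,-1,0,0.5,0,0,0],[-1,-2,0,1,0,0,0],[-1,-2,0,1,0,0,0],[-1,-2,0,1,0,0,0],[-1,-2,0,1,0,0,0]]'|sed -n 1,4p; python3 -m handwheel '[[-1,0,0,0,0,0,0],[-1,0,0,0,0,0,0],[-1,0,0,0,0,0,0],[-1,0,0,0,0,0,0],[-1,0,0,0,0,0,0]]' | sed -n 1,4p;python3 -m handwheel '[[-1,0,0,0,0,0,0],[-1,0,0,0,0,0,0],[-1,0,0,0,0,0,0],[-1,0,0,0,0,0,0],[-1,0,0,0,0,0,0]]' | sed -n 1,4p; python3 -c "
from h import *
p,R,s=tool();print(R.inv().apply(s['force']).round(2),np.round(s['wrist_torque'],2),R.as_matrix().round(3).tolist())
xt=np.array([-.897,0,.442]);print(np.linalg.norm(np.cross(R.apply(xt),taxis())))"
```

```text
time_s: 14.15
eef_pos: [0.5451, -0.1706, 0.2084]
eef_rot: [-0.108, 0.737, 0.655, 0.127]
force: [-3.3, 9.8, 16.8]
time_s: 14.78
eef_pos: [0.5451, -0.1706, 0.2084]
eef_rot: [-0.108, 0.737, 0.655, 0.127]
force: [-2.8, 9.7, 17.1]
time_s: 15.4
eef_pos: [0.5451, -0.1706, 0.2084]
eef_rot: [-0.108, 0.737, 0.655, 0.127]
force: [-3.3, 9.0, 16.2]
[ 13.41  -4.23 -12.53] [2.42 0.66 0.1 ] [[0.11, 0.993, 0.047], [0.938, -0.119, 0.326], [0.329, 0.008, -0.944]]
0.009565042371679095
```

Seated and held for over 1 s. Now drawing it straight out.

```bash
python3 -m handwheel '[[-1,9,0,-4.4,0,0,0],[-1,22,0,-11,0,0,0],[-1,40,0,-19.9,0,0,0],[-1,58,0,-28.7,0,0,0],[-1,76,0,-37.6,0,0,0]]'|sed -n 1,4p; python3 -m handwheel '[[-1,18,0,-8.8,0,0,0],[-1,40,0,-19.9,0,0,0],[-1,65,0,-32,0,0,0],[-1,90,0,-44.3,0,0,0],[-1,90,0,-44.3,0,0,0]]'; python3 - <<'E'
from h import *
p,R,s=tool();print(p.round(4),R.as_matrix().round(3).tolist())
xt=np.array([-.897,0,.442]);xt/=np.linalg.norm(xt)
print('tip along tube',taxis()@(p+R.apply(np.array([0,0,.003])+.196*xt)-M))
w=cam('wrist')
Rt=Ro.from_matrix(Dm(np.array([.957,.29,0]))@np.c_[xt,[0,1,0],np.cross(xt,[0,1,0])].T)
P=np.array([.445,.037,.235])
rv=(R.inv()*Rt).as_rotvec();print(rv.round(3))
for k in range(3):
    Ra=R*Ro.from_rotvec(rv*k/3);print((rv/3).round(3),'shift',(Ra.inv().apply((P-p)/3)*1e3).round(1))
cv2.imwrite('pics/w2.png',w['pixels'])
E
```

```text
time_s: 16.02
eef_pos: [0.5514, -0.1135, 0.2657]
eef_rot: [-0.107, 0.738, 0.655, 0.124]
force: [-0.2, 0.3, -1.9]
time_s: 16.65
eef_pos: [0.5606, -0.0426, 0.3382]
eef_rot: [-0.105, 0.737, 0.656, 0.125]
force: [0.4, -0.2, -0.7]
grip_width: 0.175
grip_force: 78.2
[ 0.5606 -0.0426  0.3382] [[0.109, 0.993, 0.046], [0.941, -0.118, 0.318], [0.322, 0.009, -0.947]]
tip along tube 0.031106363553160692
[-0.125 -0.496 -2.014]
[-0.042 -0.165 -0.671] shift [  9.7 -41.7  39.2]
[-0.042 -0.165 -0.671] shift [ 39.7 -26.   33.5]
[-0.042 -0.165 -0.671] shift [52.1  4.8 25.1]
```

```bash
python3 -m handwheel '[[-1,2,-10,10,-0.01,-0.041,-0.168],[-1,5,-21,20,-0.021,-0.083,-0.336],[-1,7,-31,29,-0.031,-0.124,-0.503],[-1,10,-42,39,-0.042,-0.165,-0.671],[-1,10,-42,39,-0.042,-0.165,-0.671]]' | sed -n 1,3p
python3 -m handwheel '[[-1,10,-6,8,-0.01,-0.041,-0.168],[-1,20,-13,17,-0.021,-0.083,-0.336],[-1,30,-20,25,-0.031,-0.124,-0.503],[-1,40,-26,33,-0.042,-0.165,-0.671],[-1,40,-26,33,-0.042,-0.165,-0.671]]' | sed -n 1,3p
python3 -m handwheel '[[-1,13,1,6,-0.01,-0.041,-0.168],[-1,26,2,12,-0.021,-0.083,-0.336],[-1,39,4,19,-0.031,-0.124,-0.503],[-1,52,5,25,-0.042,-0.165,-0.671],[-1,52,5,25,-0.042,-0.165,-0.671]]'
python3 -m handwheel '[[-1,0,0,0,0,0,0],[-1,0,0,0,0,0,0],[-1,0,0,0,0,0,0],[-1,0,0,0,0,0,0]]'>/dev/null
python3 - <<'E'
from h import *
p,R,s=tool();print(p.round(4),R.as_matrix().round(3).tolist())
xt=np.array([-.897,0,.442]);xt/=np.linalg.norm(xt)
sc=cam('scene');sd=cam('side');x=R.apply(xt);tip=p+R.apply([0,0,.003])+.195*x
print('dir',x.round(3),'tip',tip.round(3),proj(sc,tip).round(),proj(sd,tip).round())
a=.294;c=(np.array([.524,.009])+[.498,.132]+[.716,.061]+[.679,.19])/4
c2=(np.array([.536,.004])+[.508,.094]+[.7,.151]+[.722,.065])/4;print(c,c2)
d=tip[:2]-(c+c2)/2;print('tray xy',d@[np.cos(a),np.sin(a)],d@[-np.sin(a),np.cos(a)])
cv2.imwrite('pics/j.png',np.hstack([cv2.resize(k['pixels'][v:v+160,u:u+160],(400,400),interpolation=2) for k,u,v in((sc,250,140),(sd,230,160))]))
E
```

```text
time_s: 17.32
eef_pos: [0.5189, -0.0171, 0.3004]
eef_rot: [0.007, 0.492, 0.864, 0.104]
time_s: 17.95
eef_pos: [0.4806, 0.0093, 0.2671]
eef_rot: [0.121, 0.188, 0.972, 0.074]
time_s: 18.58
eef_pos: [0.4428, 0.0358, 0.2334]
eef_rot: [0.221, -0.138, 0.965, 0.035]
force: [0.4, -0.1, -1.6]
grip_width: 0.175
grip_force: 78.3
[0.4437 0.0363 0.2342] [[-0.862, -0.286, 0.418], [-0.256, 0.958, 0.129], [-0.438, 0.004, -0.899]]
dir [ 0.958  0.286 -0.005] tip [0.632 0.093 0.231] [[350. 220.]] [[282. 197.]]
[0.60425 0.098  ] [0.6165 0.0785]
tray xy 0.021731683066287224 -0.00211265267432619
```

View pics/j.png

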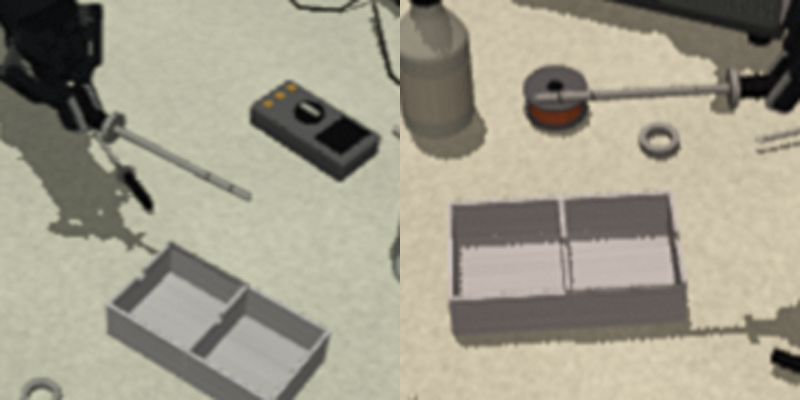

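The dipstick is held level. The tip shows at scene (350, 219) and side (282, 199), matching the prediction, and sits over the tray centre at 0.23 m. Handing in.

```bash
python3 -c "
from workcell import *
print(finish_job())"
```

```text
the job is handed in; nothing more can be done
None
```

I seated the dipstick fully home in the tube, held it there for over a second, and drew it right out. I then handed the job in with it held level and still, tip above the tray at about 0.23 m; the hand-in gave no verdict.

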